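# Put the hand-printing frame away: scraper into its slot, cover onto the two pins

## Robot

A 7-joint arm with a two-finger parallel gripper is mounted at the origin on a cart in front of the work surface, level with it; the furniture and walls round the work are solid. World frame = base frame: x ahead of the robot, y to its left, z up, the work surface at z = 0. Lengths are in m, angles in rad, forces in N, time in s.
With the tool pointing down it reaches from about 0.4 to 0.85 m from the base axis. Payload 4.5 kg.
Tool frame: the origin (TCP) lies midway between the tips of the shut fingers; the grasp point (between the pads) lies 19 mm behind it; z points along the fingers, y is the line along which they close (so a half turn about z gives the same grasp; the last joint's range is limited). The gripper opens to 88 mm and grips with 3 to 60 N. Pads are 18 mm wide; open, the fingers measure 123 mm over their backs; the gripper's body (75 mm by 187 mm) begins 45 mm behind the grasp point.
Start: joints at [1.135, 0.689, -0.195, 1.565, 0.157, 0.902, -0.215], TCP at [0.283, -0.557, 0.239] pointing down, gripper open.
Joint ranges: [-3.01, 3.01], [-0.46, 2.08], [-1.47, 1.51], [0.13, 2.56], [-1, 4.14], [0.04, 2.09], [-2.66, 2.66]. Speed limits (rad/s): [2.57, 2.57, 3.14, 3.14, 3.14, 3.14, 3.14].

## Interface

Orientations are given as a unit quaternion [x, y, z, w].
In Python, from plant import * gives the robot as it stands.
- The arm moves only by the tool send_rows, never from a script. Its argument "targets" is a list of rows, each a list of 2 entries, a list of its own where there are three numbers: the shift along the tool's x, y, z in units of 0.3 m (1.0 is 0.3 m), then the turn, a rotation vector about the tool's x, y, z in units of pi rad (1.0 is pi rad). A call has 1 to 12 rows; each row is the pose to reach, as a shift and turn from the pose commanded when the call began, along the tool's axes at that moment, turning the shorter way round; what a row does not reach only later rows make up. A row lasts 1/8 s, in which the tool goes at most 62.5 mm and 10.7 degrees, less where a joint would pass 70% of its speed; a pose out of reach is approached as far as the arm can. A call with a number of a shift or a turn outside -1 to 1 is refused whole. A call with a gripper value outside its range is refused whole. "fingers" is the opening, from 0 (shut) to 1 (fully open), set as the call begins (left out, the last holds). The fingers move at their own pace and stop on an object; "newtons" is the grip in N (left out, the last holds). Time passes only in rows, so rows that repeat a pose let the fingers close. It gives the time, the measured TCP pose, the force, the opening and the grip force at its end, in the units of the state.
- get_state(): the state, without advancing time (a new reading comes with each control period).
- snapshot(name): name is "scene" or "top" or "wrist"; returns a dict with "img" (384x512x3 uint8, blue, green, red), "fx", "fy", "cx", "cy" (pixels), "k1" (the pictures are not rectified: a ray, as slopes to the right and down, at radius r is drawn at 1 + k1 r^2 times it, then the intrinsics apply), "cam_to_world" (4x4, takes a point from camera to world coordinates); the wrist camera has in their place "T_tool_cam" (4x4, takes a point from camera to tool coordinates, whose origin is the TCP and whose axes are the flange's). Camera axes: x right, y down, z forward; pixel columns grow to the right and rows downward; lengths in m; the calibration is good to about 2 mm. A picture is of the moment at which its call begins: read the wrist's pose just before it. There is no depth.
- finish_job(): hands the job in; it is judged then, once.
The state is a dict: "clock": time; "q": joint angles; "qd": joint speeds; "joint_torque": joint torques, N m; "tool_pos": TCP position; "eef_rot": TCP orientation; "contact_force": force on the tool from outside, world axes, zero at the start; "moment": the same for the moment, N m; "opening": opening from 0.0 (shut) to 1.0 (fully open); "finger_force": force on a finger pad.
Only numpy, scipy, OpenCV 4.12 (cv2) and the standard library are available. Lean on these libraries where they do the work, as an engineer would, in place of code of your own. Each camera call takes 0.05 s, during which the arm holds its last target. There are 200 camera calls.

## Task

The scraper has been left lying on the bed of the small printing frame. First slide it, blade first and lying flat, fully home into the slot of the wooden rest and let go of it; then lower the cover board gently onto the frame so that both pins come up through their holes and it lies flat and flush on the bed. Leave the mug, the flask, the food tin and the dropper bottle standing where they are.

Things in the scene. Friction and masses are not known exactly. Their poses are not given: they have to be found in the camera images.
- frame: fixed printing frame: brown wooden bed 160 (x) x 110 (y) mm, top at z = 18 mm, cork panel. Two steel pins rise 15 mm above the bed (straight 9 mm, then tapering 6 mm to 8 mm less diameter): thick, diameter 14, at (+56, 0) mm; thin, diameter 10, at (-56, +24) mm. Origin: centre of the underside, on the desk; x along its length to the thick pin, z up. Yaw within 0.35 rad
- cover: loose pale plywood board 150 (x) x 100 (y) x 10 mm, 0.2 kg, flat on the desk left or right of the frame, yaw within 2 rad. Holes diameter 17 at (+56, 0), 13 at (-56, +24) mm, for the thick and thin pin: fits one way round. Centred on top a brown bar to grip, 70 long (x), 20 wide (y), z = 10 to 44 mm. Origin: centre of underside, z up; seated, 18 mm above the frame's origin, axes parallel
- scraper: loose, 0.12 kg, lying flat across the bed between the pins: steel blade 55 long (+x), 50 wide (y), z = 0 to 4 mm; dark wooden handle 80 long (-x), 22 wide, z = 0 to 26 mm. Origin: on its long axis in the underside plane, where blade and handle meet; x along the blade, z up. Centre of mass about 10 mm from it to the blade side. Starts with the blade to the frame's +y, within 0.25 rad
- rest: fixed slotted rest: pale wooden block 74 (x) x 84 (y) x 66 mm high, on the other side of the frame from the cover, with one level slot in its -x face: 58 wide, 12 high (z = 40 to 52 mm), 64 deep, closed at the back. The blade goes in along +x until the handle's end meets the face. Origin: centre of the underside, on the desk; yaw within 0.25 rad: the slot faces roughly the robot
- slot_mouth (a point): middle of the lower edge of the slot's mouth, at (-37, 0, 40) mm in the rest's frame; axes parallel to the rest's. When the scraper is home its origin lies at this point and its x axis points along the rest's +x
- nib_tin: bystander: food tin, 58 mm in diameter, 72 mm high, standing in front of the frame on the left or the right; origin: centre of the underside
- dropper: bystander: small brown dropper bottle, 33 mm in diameter, 102 mm high, standing in front of the frame on the other side from the tin; origin: centre of the underside
- flask: bystander: open dark steel flask, 65 mm in diameter, 130 mm high, standing behind the frame; origin: centre of the underside
- mug: bystander: white dotted mug with a handle, 82 x 117 mm, 91 mm high, standing behind the frame; origin: centre of the underside
Not all that is in view belongs to the job. Several things have the shape of the rest; the one meant has the colours described above.

How it is judged:
On the way, in this order (a step that is already met when the one before it is completed fails the run):
1. the scraper is home in the slot of the rest and released (distance between scraper and slot_mouth below 0.009 m and x of scraper in the frame of slot_mouth above -0.007 m and angle between the x axis of scraper and the x axis of rest, either way round below 0.15 rad and angle between scraper's own z axis and vertical below 0.2 rad and linear speed of scraper below 0.02 m/s and contact force between the fingers and scraper below 0.1 N), for 0.2 s.
2. the cover lies flush on the bed with both pins in its holes and is released (horizontal distance between cover and frame below 0.004 m and z of cover in the frame of frame below 0.0205 m and angle between cover's own z axis and vertical below 0.03 rad and angle between the x axis of cover and the x axis of frame, either way round below 0.05 rad and linear speed of cover below 0.02 m/s and contact force between the fingers and cover below 0.1 N), for 0.2 s.
At the end, for the whole second after the job is handed in: Scraper level in the slot, its handle end within 7 mm of the mouth; cover on the bed with both pins through its holes (centre within 4 mm, at most 2.5 mm above the bed, level within 0.03 rad, square within 0.05 rad); both released and at rest (all of step 1 and all of step 2); the robot touches nothing.
It fails at once if the food tin is shifted more than 25 mm or tipped (distance of nib_tin from where it was at the start of the episode above 0.025 m or angle between nib_tin's own z axis and vertical above 0.35 rad).
It fails at once if the dropper bottle is shifted more than 25 mm or tipped (distance of dropper from where it was at the start of the episode above 0.025 m or angle between dropper's own z axis and vertical above 0.35 rad).
It fails at once if the flask is shifted more than 25 mm or tipped (distance of flask from where it was at the start of the episode above 0.025 m or angle between flask's own z axis and vertical above 0.35 rad).
It fails at once if the mug is shifted more than 25 mm or tipped (distance of mug from where it was at the start of the episode above 0.025 m or angle between mug's own z axis and vertical above 0.35 rad).
It fails at once if the cover is dropped or forced onto the frame (over 60 N) (contact force between cover and frame above 60 N).
It also fails if it takes over 67 s, if anything falls off the work surface, if the arm or the gripper's body presses on something with over 40 N, if the wrist force passes 120 N, or if a joint passes its speed limit or range.

## Working session

There is one attempt and no reset: what is moved stays moved. The work goes in short steps, Python scripts to look and compute and a tool call to move; the robot and the scene stay as the last step left them, time stands still between calls to the robot, and variables do not carry over. Pictures are saved under pics/ and viewed, at most 10 in all, crops included, and the job is handed in when it is done.

Besides the shell and the picture viewer there is one more tool, called after "Emit:" by a JSON object that holds its "op" and its "data". send_rows: Moves the arm, as the interface text tells. Its arguments: {"type":"object","properties":{"targets":{"type":"array"},"fingers":{"type":"number"},"newtons":{"type":"number"}},"required":["targets"]}

```bash
mkdir -p pics; ls; cat > look.py <<'E'
from plant import *
import numpy as np, cv2, pickle
s=get_state()
d={}
for n in("scene","top"):
    d[n]=snapshot(n); cv2.imwrite(f"pics/{n}0.png",d[n]["img"])
pickle.dump(d,open("s0.pkl","wb"))
for n in d: print(n,{k:(np.round(v,4).tolist() if not np.isscalar(v) else v) for k,v in d[n].items() if k!="img"})
print(s)
h=np.hstack([d[n]["img"] for n in d]); 
E
python3 look.py
```

```text
pics
scene {'fx': 350.8852033736531, 'fy': 350.8852033736531, 'cx': 252.970411197934, 'cy': 190.20556976206737, 'k1': 0.02170856183850107, 'cam_to_world': [[0.9988, 0.0252, -0.0429, 0.6229], [0.0462, -0.7895, 0.612, -0.5922], [-0.0184, -0.6132, -0.7897, 0.9094], [0.0, 0.0, 0.0, 1.0]]}
top {'fx': 404.9626297445149, 'fy': 404.9626297445149, 'cx': 256.92817178316847, 'cy': 195.80759166802926, 'k1': -0.10858652737467335, 'cam_to_world': [[-0.0114, -0.991, 0.1337, 0.3908], [-0.9999, 0.0111, -0.0032, 0.0657], [0.0017, -0.1337, -0.991, 1.2669], [0.0, 0.0, 0.0, 1.0]]}
{'clock': 0.0, 'q': array([ 1.13481523,  0.68996684, -0.19451741,  1.56630909,  0.15732424,
        0.90250089, -0.21509982]), 'qd': array([ 6.57179456e-04, -3.67939911e-05,  4.39276861e-04,  4.22652849e-04,
        2.38416705e-04,  1.11032014e-03,  6.63852855e-04]), 'joint_torque': array([-2.16239964e-04, -5.27556252e+01, -1.26681324e+00, -1.53423607e+01,
       -5.25814877e-02,  6.61088954e-03,  1.21004982e-04]), 'tool_pos': array([ 0.28260672, -0.55676937,  0.23793014]), 'eef_rot': array([ 9.72528030e-01,  2.32784086e-01, -2.79233694e-04, -8.50288195e-04]), 'contact_force': array([-0.32678925, -0.44063461, -0.43378048]), 'moment': array([-0.00831793, -0.00519883,  0.0236611 ]), 'finger_force': 0.0, 'opening': 0.9999997779141978}
```

View pics/scene0.png

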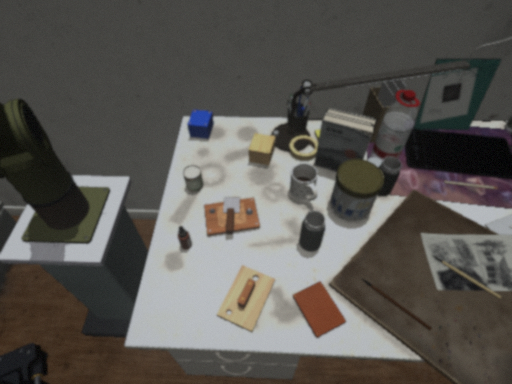

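View pics/top0.png

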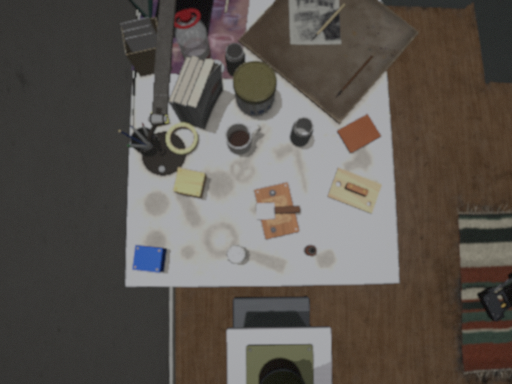

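The scene view shows the frame at about (232,217) and the cover at (247,297). In the top view they are at (277,210) and (354,190). The candidate rests are the pale wood block at top (190,182) / scene (261,150) and the blue block at top (150,258) / scene (201,124). The description says pale wood, so the first fits. I'll confirm that in one crop.

```bash
cat > h.py <<'E'
import numpy as np, cv2, pickle
def K(c): return np.array([[c["fx"],0,c["cx"]],[0,c["fy"],c["cy"]],[0,0,1.]])
def D(c): return np.array([c["k1"],0,0,0,0.])
def rays(c,px,T=None):
    T=np.array(c["cam_to_world"]) if T is None else T
    n=cv2.undistortPoints(np.float64(px).reshape(-1,1,2),K(c),D(c)).reshape(-1,2)
    return T[:3,3], np.c_[n,np.ones(len(n))]@T[:3,:3].T
def onz(c,px,z,T=None):
    o,r=rays(c,px,T); return o+r*((z-o[2])/r[:,2])[:,None]
def tri(*obs):  # (origin,dir) pairs
    A=np.zeros((3,3));b=np.zeros(3)
    for o,r in obs:
        r=r/np.linalg.norm(r);P=np.eye(3)-np.outer(r,r);A+=P;b+=P@o
    return np.linalg.solve(A,b)
def proj(c,P,T=None):
    T=np.array(c["cam_to_world"]) if T is None else T
    M=np.linalg.inv(T)
    return cv2.projectPoints(np.float64(P).reshape(-1,1,3),cv2.Rodrigues(M[:3,:3])[0],M[:3,3],K(c),D(c))[0].reshape(-1,2)
E
python3 - <<'E'
import pickle,cv2,numpy as np
d=pickle.load(open("s0.pkl","rb"))
a=cv2.resize(d["top"]["img"][160:275,130:390],None,fx=3,fy=3,interpolation=cv2.INTER_CUBIC)[:, :780]
b=cv2.resize(d["scene"]["img"][135:210,185:315],None,fx=3,fy=3,interpolation=cv2.INTER_CUBIC)
b2=cv2.resize(d["scene"]["img"][185:260,185:315],None,fx=3,fy=3,interpolation=cv2.INTER_CUBIC)
cv2.imwrite("pics/crop1.png",np.clip(1.5*np.vstack([a,np.hstack([b,b2])]),0,255))
E
```

```text
[ WARN:0@0.074] global loadsave.cpp:1063 imwrite_ Unsupported depth image for selected encoder is fallbacked to CV_8U.
```

View pics/crop1.png

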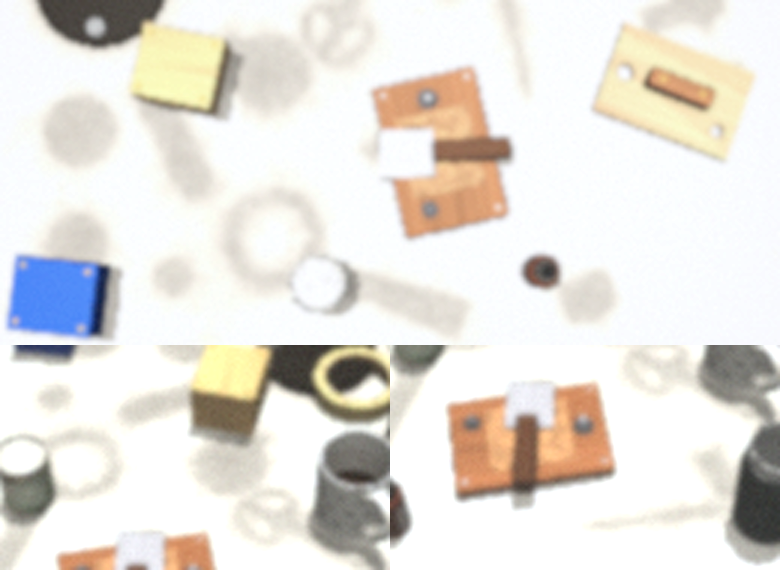

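The crop confirms it. The pale wooden block at crop (180,65), top (190,182), is the rest; the other is blue with screws. The frame's pins are at crop (428,98) and (430,208). The cover's large hole is at crop (627,70) and its small hole at (715,130). Next is a coarse measurement from both views.

```bash
python3 - <<'E'
from h import *
from plant import *
d=pickle.load(open("s0.pkl","rb"));t=d["top"];s=d["scene"]
f=lambda L:np.float64(L)/3+[130,160]
g=lambda L:(np.float64(L)-[0,345])/3+[185,135]
g2=lambda L:(np.float64(L)-[390,345])/3+[185,185]
fr=f([(373,90),(472,68),(508,213),(408,237)])
p=onz(t,fr,.018);print("frame",p.mean(0).round(4),[np.linalg.norm(p[i]-p[(i+1)%4]).round(4) for i in range(4)],np.arctan2(*(p[0]+p[1]-p[2]-p[3])[[1,0]]))
cv=f([(627,25),(752,70),(725,158),(595,110)])
p=onz(t,cv,.010);print("cover",p.mean(0).round(4),[np.linalg.norm(p[i]-p[(i+1)%4]).round(4) for i in range(4)],np.arctan2(*(p[0]+p[3]-p[2]-p[1])[[1,0]]))
re=f([(147,22),(230,40),(215,110),(133,97)])
p=onz(t,re,.066);print("rest",p.mean(0).round(4),[np.linalg.norm(p[i]-p[(i+1)%4]).round(4) for i in range(4)],np.arctan2(*(p[0]+p[1]-p[2]-p[3])[[1,0]]))
# two-view heights: near pixels of pins tops / rest corners
def T(a,b):
    o,r=rays(t,a);o2,r2=rays(s,b);return tri((o,r[0]),(o2,r2[0])).round(4)
print("frame corner near (-x,-y)",T(fr[2:3],g2([(460,490)])),"(+x,-y)",T(fr[1:2],g2([(610,470)])))
print("handle end top",T(f([(508,148)]),g2([(523,490)])))
print("rest top corner(+x,-y)",T(re[1:2],g([(262,405)])),"(-x,-y)",T(re[2:3],g([(195,393)])))
for n,px,z in(("handle end",(510,150),.044),("handle/blade",(434,150),.03),("blade end",(378,152),.022)):print(n,onz(t,f([px]),z)[0].round(4))
for n,px,z in(("tin",(322,283),.072),("dropper",(543,270),.09)):print(n,onz(t,f([px]),z)[0].round(4))
for n,px,z in(("flask",(304,125),.13),("mug",(238,138),.091)):print(n,onz(t,[px],z)[0].round(4))
w=snapshot("wrist");print({k:np.round(v,4).tolist() for k,v in w.items() if k!="img"})
E
```

```text
frame [0.5127 0.0008 0.018 ] [np.float64(0.1058), np.float64(0.1551), np.float64(0.1057), np.float64(0.1563)] 0.22040462508485073
cover [ 0.5749 -0.2484  0.01  ] [np.float64(0.1411), np.float64(0.0991), np.float64(0.1455), np.float64(0.0979)] 1.2074678070637863
rest [0.596  0.2619 0.066 ] [np.float64(0.0867), np.float64(0.0724), np.float64(0.0839), np.float64(0.0776)] -0.18466324829564448
frame corner near (-x,-y) [ 0.4496 -0.0672  0.0194] (+x,-y) [ 0.5985 -0.0348  0.014 ]
handle end top [ 0.5141 -0.0687  0.0265]
rest top corner(+x,-y) [0.6294 0.2148 0.0591] (-x,-y) [0.556  0.2288 0.0622]
handle end [ 0.5108 -0.0686  0.044 ]
handle/blade [0.5131 0.0077 0.03  ]
blade end [0.5125 0.065  0.022 ]
tin [0.3798 0.1211 0.072 ]
dropper [ 0.3897 -0.0927  0.09  ]
flask [ 0.751  -0.0777  0.13  ]
mug [0.7248 0.1166 0.091 ]
{'fx': 319.5379, 'fy': 319.5379, 'cx': 263.0019, 'cy': 192.4688, 'k1': -0.0775, 'T_tool_cam': [[-0.0005, -0.9605, -0.2782, 0.0715], [1.0, -0.0005, -0.0001, 0.001], [-0.0001, -0.2782, 0.9605, -0.1452], [0.0, 0.0, 0.0, 1.0]]}
```

```bash
cat > go.py <<'E'
import sys,numpy as np
from plant import *
from scipy.spatial.transform import Rotation as R
s=get_state();Rt=R.from_quat(s["eef_rot"]);p=s["tool_pos"]
x,y,z,yaw=map(float,sys.argv[1:5])
G=R.from_matrix(np.array([[np.cos(yaw),np.sin(yaw),0],[np.sin(yaw),-np.cos(yaw),0],[0,0,-1]]))
print("clock %.2f"%s["clock"],"pos",p.round(4),"shift",((Rt.inv().apply(np.array([x,y,z])-p))/.3).round(4),"turn",((Rt.inv()*G).as_rotvec()/np.pi).round(4))
E
python3 go.py 0.39 -0.28 0.26 1.0
```

```text
clock 0.15 pos [ 0.2827 -0.5569  0.2381] shift [ 0.7368 -0.6612 -0.0721] turn [-4.000e-04 -1.000e-04 -1.688e-01]
```

Emit:
{"op": "send_rows", "data": {"targets": [[[0.75, -0.667, -0.07], [0, 0, -0.175]], [[0.75, -0.667, -0.07], [0, 0, -0.175]], [[0.75, -0.667, -0.07], [0, 0, -0.175]], [[0.75, -0.667, -0.07], [0, 0, -0.175]], [[0.75, -0.667, -0.07], [0, 0, -0.175]], [[0.75, -0.667, -0.07], [0, 0, -0.175]]], "fingers": 1}}

```text
clock: 0.9
tool_pos: [0.3951, -0.2726, 0.2603]
eef_rot: [0.871, 0.492, 0.001, -0.0]
contact_force: [-0.4, -0.8, 0.2]
opening: 0.999
finger_force: 0.0
```

```bash
python3 go.py 0.52 -0.01 0.26 1.57
```

```text
clock 0.90 pos [ 0.3951 -0.2726  0.2603] shift [ 0.9647 -0.0953  0.0028] turn [ 0.0004 -0.0006 -0.1724]
```

Emit:
{"op": "send_rows", "data": {"targets": [[[0.96, -0.1, 0], [0, 0, -0.17]], [[0.96, -0.1, 0], [0, 0, -0.17]], [[0.96, -0.1, 0], [0, 0, -0.17]], [[0.96, -0.1, 0], [0, 0, -0.17]], [[0.96, -0.1, 0], [0, 0, -0.17]], [[0.96, -0.1, 0], [0, 0, -0.17]], [[0.96, -0.1, 0], [0, 0, -0.17]]]}}

```text
clock: 1.78
tool_pos: [0.5178, -0.018, 0.2592]
eef_rot: [0.714, 0.7, -0.001, 0.0]
contact_force: [0.9, 0.5, -0.1]
opening: 1.004
finger_force: 0.0
```

```bash
cat > wr.py <<'E'
import sys,numpy as np,cv2,pickle
from plant import *
from scipy.spatial.transform import Rotation as R
s=get_state();w=snapshot("wrist");n=sys.argv[1]
T=np.eye(4);T[:3,:3]=R.from_quat(s["eef_rot"]).as_matrix();T[:3,3]=s["tool_pos"]
w["cam_to_world"]=T@np.array(w["T_tool_cam"]);pickle.dump(w,open(n+".pkl","wb"))
print("clock",s["clock"],s["tool_pos"].round(4),s["qd"].round(3).max(),"F",s["contact_force"].round(2))
cv2.imwrite(f"pics/{n}.png",np.clip(w["img"]*1.4,0,255).astype(np.uint8))
E
python3 wr.py w1
```

```text
clock 1.775 [ 0.5178 -0.018   0.2592] 0.019 F [ 0.91  0.49 -0.12]
```

View pics/w1.png

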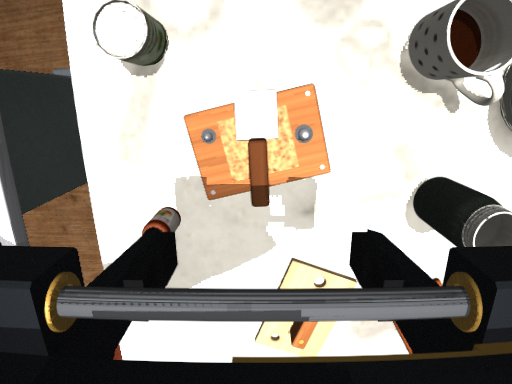

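The wrist view shows the thick pin at (304,133), the thin pin at (209,136), the handle from (259,138) to (260,206) and the blade at (236–277, 90–139). The cover is partly hidden at the bottom. I'll take a second wrist view nearer the rest.

Emit:
{"op": "send_rows", "data": {"targets": [[[0.18, 0, 0], [0, 0, 0]], [[0.36, 0, 0], [0, 0, 0]], [[0.36, 0, 0], [0, 0, 0]], [[0.36, 0, 0], [0, 0, 0]], [[0.36, 0, 0], [0, 0, 0]]]}}

```text
clock: 2.45
tool_pos: [0.5202, 0.0892, 0.2595]
eef_rot: [0.715, 0.7, -0.001, 0.0]
contact_force: [-0.4, -0.0, 0.3]
opening: 0.999
finger_force: 0.0
```

```bash
python3 wr.py w2
```

```text
clock 2.45 [0.5202 0.0892 0.2595] 0.001 F [-0.43 -0.01  0.25]
```

View pics/w2.png

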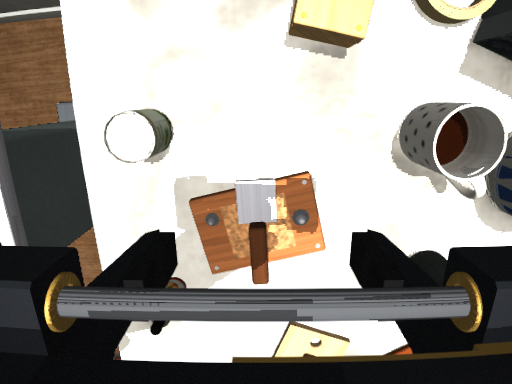

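```bash
cat > m1.py <<'E'
from h import *
W=[pickle.load(open(f"w{i}.pkl","rb")) for i in(1,2)]
quads=[];pins=[];hands=[]
for w,c in zip(W,[(258,140),(258,222)]):
    hsv=cv2.cvtColor(w["img"],cv2.COLOR_BGR2HSV)
    roi=np.zeros(hsv.shape[:2],np.uint8);roi[c[1]-75:c[1]+80,c[0]-85:c[0]+85]=255
    dark=cv2.inRange(hsv,(0,90,15),(25,255,80))&roi
    wood=cv2.inRange(hsv,(0,90,80),(25,255,255))&roi
    n,l,st,ce=cv2.connectedComponentsWithStats(wood);k=1+st[1:,4].argmax()
    m=np.uint8(l==k)*255
    m=cv2.morphologyEx(m,cv2.MORPH_OPEN,np.ones((5,5)))
    pts=cv2.findNonZero(m);hull=cv2.convexHull(pts)
    q=cv2.approxPolyN(hull,4).reshape(-1,2).astype(float);quads.append(q);print("quad",q.tolist(),st[k])
    n,l,st,ce=cv2.connectedComponentsWithStats(cv2.morphologyEx(dark,cv2.MORPH_OPEN,np.ones((3,3))));
    o=st[1:,4].argsort()[::-1][:3]+1;print("dark",[(st[i].tolist(),ce[i].round(1).tolist()) for i in o])
    print("hsv handle",hsv[c[1]+20:c[1]+60:8,c[0]+1].tolist())
    gray=cv2.inRange(hsv,(0,0,0),(180,110,130))&roi
    gray=cv2.morphologyEx(gray,cv2.MORPH_OPEN,np.ones((3,3)))
    n,l,st,ce=cv2.connectedComponentsWithStats(gray)
    print("gray",[(st[i].tolist(),ce[i].round(1).tolist()) for i in range(1,n) if 30<st[i,4]<900])
    for z in(.018,.0):
        P=onz(w,q,z);print(z,P.round(4).tolist())
S=12
a=[cv2.resize(w["img"][c[1]-60:c[1]+75,c[0]-80:c[0]+80],None,fx=2.5,fy=2.5,interpolation=cv2.INTER_CUBIC) for w,c in zip(W,[(258,140),(258,222)])]
cv2.imwrite("pics/c2.png",np.hstack(a))
E
python3 m1.py
```

```text
quad [[208.0, 200.0], [183.0, 115.0], [313.0, 82.0], [330.0, 172.0]] [ 184   84  146  116 9206]
dark [([251, 185, 18, 21, 348], [259.8, 195.1])]
hsv handle [[11, 164, 107], [11, 164, 107], [11, 169, 107], [11, 168, 106], [11, 167, 61]]
gray [([295, 125, 18, 18, 219], [303.1, 133.3]), ([202, 129, 14, 14, 159], [208.4, 135.6]), ([305, 208, 9, 6, 40], [309.4, 210.8]), ([173, 212, 6, 8, 41], [175.2, 215.9])]
0.018 [[0.4468, -0.0683, 0.018], [0.4239, 0.038, 0.018], [0.5773, 0.0722, 0.018], [0.6005, -0.0348, 0.018]]
0.0 [[0.4434, -0.0739, 0.0], [0.4194, 0.0373, 0.0], [0.58, 0.0731, 0.0], [0.6043, -0.0389, 0.0]]
quad [[256.0, 264.0], [276.0, 180.0], [310.0, 172.0], [325.0, 249.0]] [ 266  173   59   89 3439]
dark [([249, 222, 19, 48, 751], [257.8, 243.9]), ([173, 284, 5, 5, 22], [174.9, 285.9])]
hsv handle [[11, 167, 61], [11, 170, 60], [11, 165, 62], [11, 170, 93], [11, 170, 105]]
gray [([292, 209, 17, 16, 196], [300.1, 216.3]), ([206, 213, 13, 13, 139], [211.9, 219.0]), ([173, 240, 5, 30, 115], [174.5, 255.5])]
0.018 [[0.5078, -0.0532, 0.018], [0.536, 0.0633, 0.018], [0.5783, 0.0726, 0.018], [0.6006, -0.033, 0.018]]
0.0 [[0.5071, -0.0631, 0.0], [0.5367, 0.0588, 0.0], [0.5809, 0.0685, 0.0], [0.6042, -0.042, 0.0]]
```

View pics/c2.png

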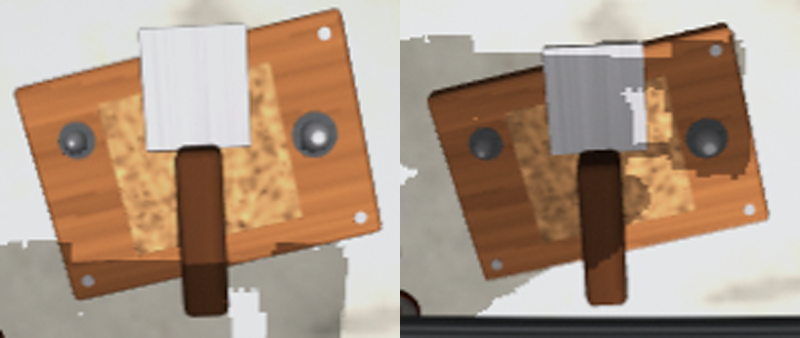

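The enlarged pair shows the bed corners, both pins, the blade outline and the handle ends clearly. I'll triangulate those points from the two views.

```bash
python3 - <<'E'
from h import *
W=[pickle.load(open(f"w{i}.pkl","rb")) for i in(1,2)]
pts={"fTL":((15,92),(429,95)),"fTR":((342,10),(724,27)),"fBR":((381,228),(768,217)),"fBL":((80,299),(488,279)),
"thick":((315,135),(707,139)),"thin":((77,140),(485,144)),
"hn1":((176,148),(579,151)),"hn2":((221,148),(621,151)),"hf1":((185,316),(586,304)),"hf2":((227,316),(627,303)),
"b1":((140,29),(544,47)),"b2":((246,25),(641,43)),"b3":((249,149),(645,153)),"b4":((147,151),(551,154))}
Z={"f":.018,"t":.027,"h":.044,"b":.022};R={}
for k,(a,b) in pts.items():
    a=np.array([a])/2.5+[178,80];b=(np.array([b])-[400,0])/2.5+[178,162]
    o1,r1=rays(W[0],a);o2,r2=rays(W[1],b)
    z=Z[k[0]];A=onz(W[0],a,z)[0];B=onz(W[1],b,z)[0];R[k]=(A+B)/2
    print(k,"tri",tri((o1,r1[0]),(o2,r2[0])).round(4),"z-plane",A[:2].round(4),B[:2].round(4))
g=lambda v:np.arctan2(v[1],v[0])
c=sum(R[k] for k in("fTL","fTR","fBR","fBL"))/4;y1=g(R["fTR"]-R["fTL"]+R["fBR"]-R["fBL"])
v=R["thick"]-R["thin"];y2=g(v)-np.arctan2(-24,112)
C,S=np.cos(y2),np.sin(y2);mid=(R["thick"]+R["thin"])/2-[-12*S,12*C,0]
print("frame corners",c.round(4),y1.round(4),"| pins",mid.round(4),y2.round(4),"dist",np.linalg.norm(v),"(114.5)")
hm=(R["hn1"]+R["hn2"])/2;hf=(R["hf1"]+R["hf2"])/2;bt=(R["b1"]+R["b2"])/2;bb=(R["b3"]+R["b4"])/2
print("handle",hm.round(4),hf.round(4),np.linalg.norm(hm-hf),g(hm-hf),"blade",bb.round(4),bt.round(4),np.linalg.norm(bt-bb),g(bt-bb), "w",np.linalg.norm(R["hn1"]-R["hn2"]),np.linalg.norm(R["b1"]-R["b2"]))
E
```

```text
fTL tri [0.422  0.0352 0.0046] z-plane [0.4249 0.0358] [0.4257 0.0395]
fTR tri [0.5781 0.0703 0.0129] z-plane [0.5794 0.0699] [0.5753 0.0716]
fBR tri [ 0.6017 -0.0347  0.014 ] z-plane [ 0.601  -0.0338] [ 0.6008 -0.0327]
fBL tri [ 0.4485 -0.0688  0.0148] z-plane [ 0.4494 -0.0678] [ 0.4487 -0.0669]
thick tri [0.5676 0.0124 0.0175] z-plane [0.5664 0.0134] [0.5665 0.016 ]
thin tri [0.4529 0.0124 0.0184] z-plane [0.4547 0.0133] [0.4542 0.0157]
hn1 tri [0.501  0.0075 0.0182] z-plane [0.502  0.0105] [0.5026 0.0177]
hn2 tri [0.5227 0.0071 0.0183] z-plane [0.5222 0.0101] [0.523  0.0172]
hf1 tri [ 0.5032 -0.0712  0.0376] z-plane [ 0.5037 -0.0691] [ 0.5033 -0.0672]
hf2 tri [ 0.5242 -0.0723  0.0356] z-plane [ 0.5237 -0.0695] [ 0.5245 -0.067 ]
b1 tri [0.4856 0.0631 0.0172] z-plane [0.486 0.063] [0.486  0.0643]
b2 tri [0.5345 0.0639 0.0164] z-plane [0.5348 0.0637] [0.5339 0.0653]
b3 tri [0.5355 0.0066 0.0207] z-plane [0.5356 0.0068] [0.5353 0.0072]
b4 tri [0.4867 0.0064 0.019 ] z-plane [0.487  0.0068] [0.487  0.0076]
frame corners [0.5132 0.002  0.018 ] 0.2178 | pins [  3.0461 -11.7144   0.027 ] 0.2129 dist 0.11199709301971837 (114.5)
handle [0.5124 0.0139 0.044 ] [ 0.5138 -0.0682  0.044 ] 0.08208789588785953 1.5874079087162323 blade [0.5112 0.0071 0.022 ] [0.5102 0.0641 0.022 ] 0.05702005633828268 1.5894046341047496 w 0.02025932511092887 0.04834689757825497
```

```bash
python3 go.py 0.5125 -0.025 0.08 1.588;python3 go.py 0.5125 -0.025 0.023 1.588
```

```text
clock 2.50 pos [0.5202 0.0896 0.2595] shift [-0.3814 -0.0175  0.599 ] turn [-0.0001  0.0004 -0.0121]
clock 2.50 pos [0.5202 0.0896 0.2595] shift [-0.3812 -0.0174  0.789 ] turn [-0.0001  0.0004 -0.0121]
```

Emit:
{"op": "send_rows", "data": {"targets": [[[-0.38, -0.0175, 0.2], [0, 0, -0.012]], [[-0.38, -0.0175, 0.4], [0, 0, -0.012]], [[-0.38, -0.0175, 0.6], [0, 0, -0.012]], [[-0.38, -0.0175, 0.6], [0, 0, -0.012]], [[-0.38, -0.0175, 0.7], [0, 0, -0.012]], [[-0.38, -0.0175, 0.75], [0, 0, -0.012]], [[-0.38, -0.0175, 0.79], [0, 0, -0.012]], [[-0.38, -0.0175, 0.79], [0, 0, -0.012]], [[-0.38, -0.0175, 0.79], [0, 0, -0.012]]], "fingers": 0.6}}

```text
clock: 3.62
tool_pos: [0.5135, -0.0218, 0.0235]
eef_rot: [0.7, 0.714, 0.001, 0.001]
contact_force: [-0.1, -0.4, -0.0]
opening: 0.6
finger_force: 0.0
```

Emit:
{"op": "send_rows", "data": {"targets": [[[0, 0, 0], [0, 0, 0]], [[0, 0, 0], [0, 0, 0]], [[0, 0, 0], [0, 0, 0]], [[0, 0, 0], [0, 0, 0]], [[0, 0, 0], [0, 0, 0]], [[0, 0, 0], [0, 0, 0]]], "fingers": 0, "newtons": 40}}

```text
clock: 4.38
tool_pos: [0.5128, -0.0219, 0.0229]
eef_rot: [0.7, 0.714, -0.0, 0.0]
contact_force: [-1.5, 0.3, 5.4]
opening: 0.246
finger_force: 39.9
```

Emit:
{"op": "send_rows", "data": {"targets": [[[0, 0, -0.1], [0, 0, 0]], [[0, 0, -0.25], [0, 0, 0]], [[0, 0, -0.4], [0, 0, 0]], [[0.1, 0, -0.5], [0, 0, 0.05]], [[0.25, -0.05, -0.6], [0, 0, 0.1]], [[0.4, -0.1, -0.6], [0, 0, 0.15]], [[0.5, -0.15, -0.6], [0, 0, 0.2]], [[0.5, -0.15, -0.6], [0, 0, 0.25]], [[0.5, -0.15, -0.6], [0, 0, 0.28]], [[0.5, -0.15, -0.6], [0, 0, 0.28]]]}}

```text
clock: 5.62
tool_pos: [0.4645, 0.1272, 0.2024]
eef_rot: [0.937, 0.349, -0.0, 0.0]
contact_force: [0.5, -1.2, -1.4]
opening: 0.245
finger_force: 39.9
```

```bash
python3 go.py 0.44 0.29 0.2 -0.185
```

```text
clock 5.62 pos [0.4645 0.1272 0.2024] shift [ 0.2932 -0.4639  0.0078] turn [2.000e-04 2.000e-04 2.859e-01]
```

Emit:
{"op": "send_rows", "data": {"targets": [[[0.1, -0.15, 0], [0, 0, 0.05]], [[0.2, -0.3, 0], [0, 0, 0.1]], [[0.293, -0.46, 0], [0, 0, 0.15]], [[0.293, -0.46, 0], [0, 0, 0.2]], [[0.293, -0.46, 0], [0, 0, 0.25]], [[0.293, -0.46, 0], [0, 0, 0.286]], [[0.293, -0.46, 0], [0, 0, 0.286]], [[0.293, -0.46, 0], [0, 0, 0.286]]]}}

```text
clock: 6.62
tool_pos: [0.4412, 0.289, 0.2025]
eef_rot: [0.996, -0.092, -0.0, 0.0]
contact_force: [-0.4, -1.0, -0.9]
opening: 0.247
finger_force: 39.9
```

```bash
python3 wr.py w3
```

```text
clock 6.625 [0.4412 0.289  0.2025] 0.001 F [-0.36 -1.02 -0.87]
```

View pics/w3.png

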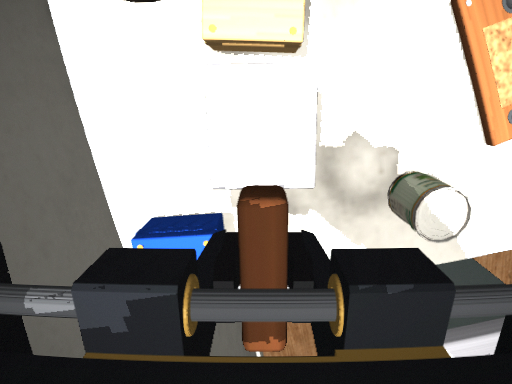

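The wrist view shows the rest's front face at about (203–306, 40–52) with its slot line. The blade is at about (212–317, 88–187) and still in hand. I'll take one sideways-shifted view for heights.

Emit:
{"op": "send_rows", "data": {"targets": [[[0.0, 0.13, 0], [0, 0, 0]], [[0, 0.25, 0], [0, 0, 0]], [[0, 0.25, 0], [0, 0, 0]], [[0, 0.25, 0], [0, 0, 0]], [[0, 0.25, 0], [0, 0, 0]]]}}

```text
clock: 7.3
tool_pos: [0.4277, 0.2167, 0.2027]
eef_rot: [0.996, -0.092, 0.0, -0.001]
contact_force: [-1.0, -0.5, -0.6]
opening: 0.242
finger_force: 39.9
```

```bash
python3 wr.py w4; python3 - <<'E'
import cv2,pickle,numpy as np
W=[pickle.load(open(f"w{i}.pkl","rb"))["img"] for i in(3,4)]
a=[cv2.resize(w[0:65,x:x+130],None,fx=3,fy=3,interpolation=cv2.INTER_CUBIC) for w,x in zip(W,(190,120))]
b=[cv2.resize(w[80:195,200:330],None,fx=3,fy=3,interpolation=cv2.INTER_CUBIC) for w in W]
b=[cv2.createCLAHE(4,(4,4)).apply(cv2.cvtColor(x,cv2.COLOR_BGR2GRAY)) for x in b]
b=[cv2.cvtColor(x,cv2.COLOR_GRAY2BGR) for x in b]
cv2.imwrite("pics/c4.png",np.vstack([np.hstack(a),np.hstack(b)]))
E
```

```text
clock 7.3 [0.4277 0.2167 0.2027] 0.004 F [-1.02 -0.45 -0.58]
```

View pics/c4.png

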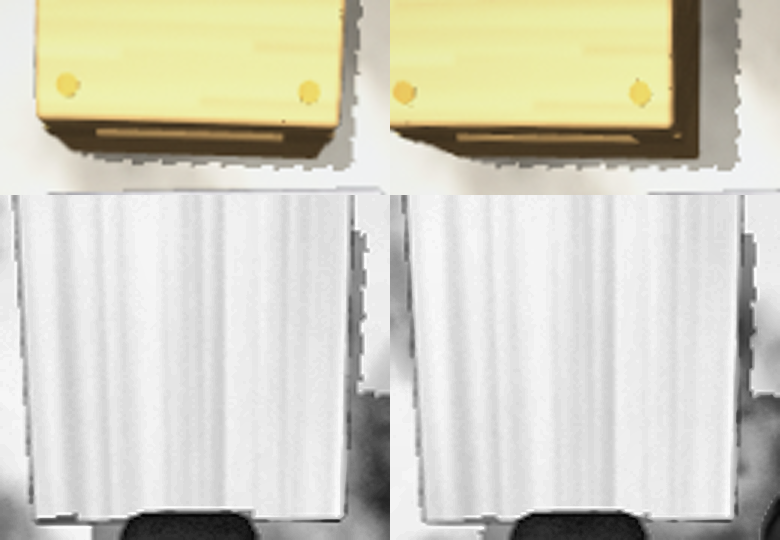

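The crop shows the rest's front top edge and the slot stripe in both views. The blade edges are nearly symmetric about the handle, so it is straight in the hand. Now I'll compute the insertion pose.

```bash
python3 - <<'E'
from h import *
from scipy.spatial.transform import Rotation as R
W=[pickle.load(open(f"w{i}.pkl","rb")) for i in(3,4)]
u3=lambda p:np.float64([p])/3+[190,0]
u4=lambda p:(np.float64([p])-[390,0])/3+[120,0]
def T(n,a,b):
    o,r=rays(W[0],u3(a));o2,r2=rays(W[1],u4(b));P=tri((o,r[0]),(o2,r2[0]));print(n,P.round(4));return P
T("dotL",(67,85),(403,92));T("dotR",(309,92),(640,93));T("topR",(340,125),(671,127));T("botR",(316,158),(697,157))
T("slotL",(96,136),(456,138));T("slotR",(283,141),(637,143))
def pl(n,w,u,a,b,z):
    A,B=onz(w,u(a),z)[0],onz(w,u(b),z)[0];d=A-B;print(n,A[:2].round(4),B[:2].round(4),"mid",((A+B)/2)[:2].round(4),"len",np.linalg.norm(d).round(4),"yaw",(np.arctan2(d[1],d[0])-np.pi/2).round(4))
pl("dots3",W[0],u3,(67,85),(309,92),.066);pl("dots4",W[1],u4,(403,92),(640,93),.066)
pl("edge3",W[0],u3,(38,120),(340,126),.066)
pl("slot3",W[0],u3,(96,136),(283,141),.040);pl("slot4",W[1],u4,(456,138),(637,143),.040)
pl("bottom3",W[0],u3,(80,152),(316,158),.0)
# blade in tool frame (T_tool_cam), plane z_tool=+0.001 (blade top 1 mm above TCP => z_tool=-... )
for w in W:
  Tc=np.array(w["T_tool_cam"]);b=lambda p:np.float64([p])/3+[200,80-65]
  for zt in(.001,):
    L1,L2,R1,R2=[onz(w,b(p),zt,Tc)[0] for p in((20,195),(34,518),(352,195),(346,518))] if w is W[0] else [onz(w,b((p[0]-390,p[1])),zt,Tc)[0] for p in((409,195),(424,518),(741,195),(734,518))]
    m1,m2=(L1+R1)/2,(L2+R2)/2;print("blade tool: base",m2.round(4),"tip-ish",m1.round(4),"ang",np.arctan2((m1-m2)[1],(m1-m2)[0]).round(4),"w",(R1-L1)[1].round(4),(R2-L2)[1].round(4))
E
```

```text
dotL [0.5764 0.3049 0.0662]
dotR [0.5625 0.2405 0.0653]
topR [0.5521 0.2338 0.067 ]
botR [0.5525 0.2342 0.0052]
slotL [0.5672 0.3022 0.0388]
slotR [0.5544 0.2476 0.0421]
dots3 [0.5763 0.3049] [0.5623 0.2406] mid [0.5693 0.2727] len 0.0658 yaw -0.2145
dots4 [0.5765 0.3049] [0.5625 0.2404] mid [0.5695 0.2727] len 0.0661 yaw -0.2147
edge3 [0.5691 0.3146] [0.5522 0.2337] mid [0.5606 0.2742] len 0.0827 yaw -0.2058
slot3 [0.5665 0.3022] [0.5547 0.2474] mid [0.5606 0.2748] len 0.0561 yaw -0.2122
slot4 [0.5674 0.3017] [0.5547 0.2479] mid [0.5611 0.2748] len 0.0553 yaw -0.232
bottom3 [0.5696 0.3121] [0.5528 0.2337] mid [0.5612 0.2729] len 0.0802 yaw -0.2103
blade tool: base [0.0322 0.001  0.001 ] tip-ish [0.081  0.0004 0.001 ] ang -0.0117 w 0.0484 0.0494
blade tool: base [0.0322 0.0008 0.001 ] tip-ish [0.081  0.0002 0.001 ] ang -0.0115 w 0.0484 0.0491
```

```bash
python3 go.py 0.4606 0.2974 0.0505 -0.225
```

```text
clock 7.35 pos [0.4276 0.2166 0.2027] shift [ 0.0585 -0.2847  0.5076] turn [-0.0003 -0.0001  0.0128]
```

Emit:
{"op": "send_rows", "data": {"targets": [[[0.03, -0.15, 0.05], [0, 0, 0.013]], [[0.058, -0.285, 0.1], [0, 0, 0.013]], [[0.058, -0.285, 0.25], [0, 0, 0.013]], [[0.058, -0.285, 0.4], [0, 0, 0.013]], [[0.058, -0.285, 0.507], [0, 0, 0.013]], [[0.058, -0.285, 0.507], [0, 0, 0.013]], [[0.058, -0.285, 0.507], [0, 0, 0.013]], [[0.058, -0.285, 0.507], [0, 0, 0.013]]]}}

```text
clock: 8.35
tool_pos: [0.4613, 0.297, 0.0521]
eef_rot: [0.994, -0.113, 0.001, -0.001]
contact_force: [0.2, -0.3, -1.4]
opening: 0.243
finger_force: 39.9
```

```bash
python3 go.py 0.501 0.2887 0.0505 -0.225;  python3 go.py 0.531 0.2822 0.0505 -0.225; python3 wr.py w5; python3 - <<'E'
from h import *
w=pickle.load(open("w5.pkl","rb"))
# where mouth ends (z .040, half width 29) and blade tip project
m=np.array([.5610,.2745]);x=np.array([.9774,-.2114]);y=np.array([.2114,.9774])
P=[np.r_[m+s*.029*y,.04] for s in(1,-1)]+[np.r_[m+s*.042*y,.066] for s in(1,-1)]
print(proj(w,P).round(1).tolist())
E
```

```text
clock 8.35 pos [0.4613 0.297  0.0521] shift [ 0.1351 -0.003   0.0058] turn [-0.0007 -0.0007 -0.0008]
clock 8.35 pos [0.4613 0.297  0.0521] shift [ 0.2374 -0.0044  0.006 ] turn [-0.0007 -0.0007 -0.0008]
clock 8.35 [0.4613 0.297  0.0521] 0.005 F [ 0.24 -0.29 -1.45]
[[196.7, 35.0], [323.4, 32.9], [149.6, 23.1], [369.4, 19.3]]
```

View pics/w5.png

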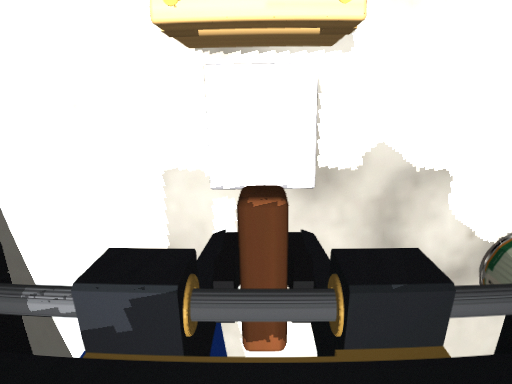

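The slot stripe is at (198–320, 30), centred on the blade (206–318, 63), and it matches the projection. I'll slide in.

Emit:
{"op": "send_rows", "data": {"targets": [[[0.04, 0, 0], [0, 0, 0]], [[0.08, 0, 0], [0, 0, 0]], [[0.11, 0, 0], [0, 0, 0]], [[0.14, 0, 0], [0, 0, 0]], [[0.17, 0, 0], [0, 0, 0]], [[0.2, 0, 0], [0, 0, 0]], [[0.2, 0, 0], [0, 0, 0]], [[0.2, 0, 0], [0, 0, 0]]]}}

```text
clock: 9.4
tool_pos: [0.5183, 0.2827, 0.0505]
eef_rot: [0.994, -0.113, -0.0, 0.0]
contact_force: [-0.4, 0.1, -2.3]
opening: 0.247
finger_force: 39.9
```

Emit:
{"op": "send_rows", "data": {"targets": [[[0.01, -0.003, 0], [0, 0, 0]], [[0.02, -0.006, 0], [0, 0, 0]], [[0.03, -0.006, 0], [0, 0, 0]], [[0.036, -0.006, 0], [0, 0, 0]], [[0.042, -0.006, 0], [0, 0, 0]], [[0.042, -0.006, 0], [0, 0, 0]]]}}

```text
clock: 10.15
tool_pos: [0.5286, 0.2822, 0.0504]
eef_rot: [0.994, -0.113, -0.003, 0.0]
contact_force: [-5.8, 1.8, 2.9]
opening: 0.245
finger_force: 39.9
```

Emit:
{"op": "send_rows", "data": {"targets": [[[0.003, 0, 0.004], [0, 0, 0]], [[0.003, 0, 0.008], [0, 0, 0]], [[0.003, 0, 0.008], [0, 0, 0]], [[0.003, 0, 0.008], [0, 0, 0]]]}}

```text
clock: 10.65
tool_pos: [0.5286, 0.2821, 0.0478]
eef_rot: [0.994, -0.113, -0.003, 0.001]
contact_force: [-7.3, 1.3, 2.4]
opening: 0.248
finger_force: 39.9
```

Emit:
{"op": "send_rows", "data": {"targets": [[[0, 0, 0.004], [0, 0, 0]], [[0, 0, 0.007], [0, 0, 0]], [[0, 0, 0.007], [0, 0, 0]], [[0, 0, 0.007], [0, 0, 0]]]}}

```text
clock: 11.15
tool_pos: [0.5286, 0.2822, 0.0457]
eef_rot: [0.994, -0.113, -0.003, 0.001]
contact_force: [-6.6, 2.1, 2.9]
opening: 0.246
finger_force: 39.9
```

Emit:
{"op": "send_rows", "data": {"targets": [[[0, 0, 0], [0, 0, 0]], [[0, 0, 0], [0, 0, 0]], [[0, 0, 0], [0, 0, 0]], [[0, 0, 0], [0, 0, 0]]], "fingers": 0.5}}

```text
clock: 11.65
tool_pos: [0.5328, 0.2812, 0.0462]
eef_rot: [0.994, -0.114, 0.0, -0.0]
contact_force: [-0.1, 0.3, 0.7]
opening: 0.5
finger_force: 0.0
```

Emit:
{"op": "send_rows", "data": {"targets": [[[0, 0, -0.1], [0, 0, 0]], [[-0.05, 0, -0.25], [0, 0, 0]], [[-0.15, 0, -0.4], [0, 0, 0]], [[-0.3, 0, -0.5], [0, 0, 0]], [[-0.3, 0, -0.5], [0, 0, 0]], [[-0.3, 0, -0.5], [0, 0, 0]]]}}

```text
clock: 12.4
tool_pos: [0.4453, 0.3015, 0.1961]
eef_rot: [0.994, -0.114, 0.001, -0.0]
contact_force: [-0.2, 0.1, 1.4]
opening: 0.502
finger_force: 0.0
```

```bash
python3 wr.py w6; python3 - <<'E'
from h import *
w=pickle.load(open("w6.pkl","rb"))
m=np.array([.5610,.2745]);x=np.array([.9774,-.2114]);y=np.array([.2114,.9774])
P=[np.r_[m+a*x+b*y,z] for a,b,z in((0,.011,.066),(0,-.011,.066),(-.08,.011,.066),(-.08,-.011,.066),(0,.029,.04),(0,-.029,.04))]
q=proj(w,P);print(q.round(1).tolist())
hsv=cv2.cvtColor(w["img"],cv2.COLOR_BGR2HSV)
c=q[:4].mean(0).astype(int);print(c,hsv[c[1],c[0]])
im=cv2.resize(w["img"],(768,576)); 
for p in q: cv2.circle(im,(int(p[0]*1.5),int(p[1]*1.5)),2,(255,0,255),-1)
cv2.imwrite("pics/w6o.png",im)
E
```

```text
clock 12.4 [0.4453 0.3015 0.1961] 0.024 F [-0.19  0.14  1.42]
[[248.4, 41.5], [275.8, 41.0], [250.8, 140.9], [276.4, 140.5], [229.3, 47.2], [295.1, 46.1]]
[262  90] [ 11 164 126]
```

View pics/w6o.png

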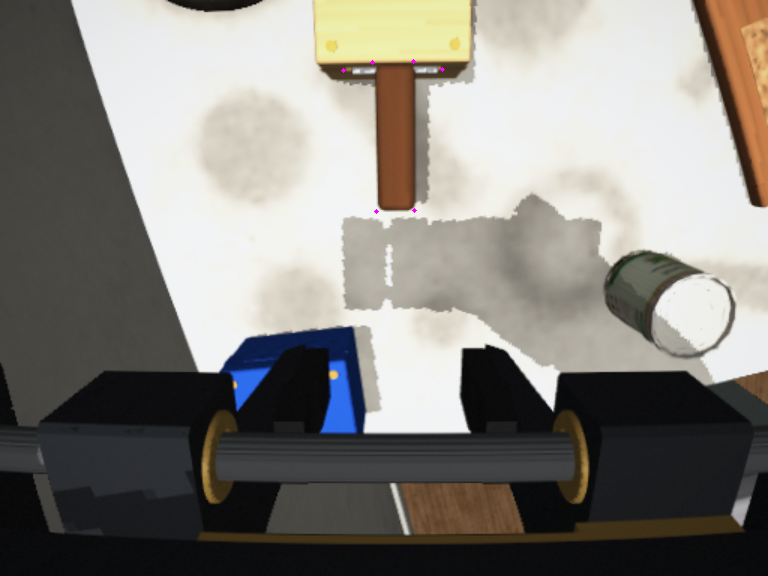

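The overlay shows the handle running from the block face at (395,65) to (395,208). It matches the predicted home pose within about 1–2 mm, so the scraper is home and released. On to the cover; from here I'll use numeric masks only.

```bash
python3 go.py 0.50 0.03 0.25 0.5
```

```text
clock 12.45 pos [0.4455 0.3011 0.1956] shift [ 0.3819  0.8389 -0.1804] turn [ 3.000e-04 -1.000e-04 -2.319e-01]
```

Emit:
{"op": "send_rows", "data": {"targets": [[[0.1, 0.2, -0.18], [0, 0, -0.05]], [[0.2, 0.4, -0.18], [0, 0, -0.1]], [[0.3, 0.6, -0.18], [0, 0, -0.15]], [[0.38, 0.84, -0.18], [0, 0, -0.2]], [[0.38, 0.84, -0.18], [0, 0, -0.23]], [[0.38, 0.84, -0.18], [0, 0, -0.23]]], "fingers": 0.6}}

```text
clock: 13.2
tool_pos: [0.4994, 0.0245, 0.2491]
eef_rot: [0.971, 0.24, -0.001, 0.001]
contact_force: [-0.2, -0.0, 0.3]
opening: 0.6
finger_force: 0.0
```

```bash
python3 go.py 0.565 -0.265 0.25 1.2
```

```text
clock 13.20 pos [0.4994 0.0245 0.2491] shift [-2.563e-01  9.556e-01 -8.000e-04] turn [ 2.000e-04  9.000e-04 -2.277e-01]
```

Emit:
{"op": "send_rows", "data": {"targets": [[[-0.06, 0.2, 0], [0, 0, -0.05]], [[-0.12, 0.4, 0], [0, 0, -0.1]], [[-0.18, 0.6, 0], [0, 0, -0.15]], [[-0.22, 0.8, 0], [0, 0, -0.2]], [[-0.256, 0.955, 0], [0, 0, -0.228]], [[-0.256, 0.955, 0], [0, 0, -0.228]], [[-0.256, 0.955, 0], [0, 0, -0.228]], [[-0.256, 0.955, 0], [0, 0, -0.228]]]}}

```text
clock: 14.2
tool_pos: [0.5676, -0.2559, 0.2499]
eef_rot: [0.821, 0.57, 0.0, -0.001]
contact_force: [0.7, 0.6, -0.0]
opening: 0.602
finger_force: 0.0
```

```bash
cat > cov.py <<'E'
import sys
from h import *
w=pickle.load(open(sys.argv[1]+".pkl","rb"));hsv=cv2.cvtColor(w["img"],cv2.COLOR_BGR2HSV)
E0=np.array([.575,-.248,.01])
c=proj(w,[E0])[0].astype(int);print("centre guess",c)
for d in((0,0),(25,0),(0,25),(40,20),(-25,25),(0,-25),(60,60)):print(d,hsv[np.clip(c[1]+d[1],0,383),c[0]+d[0]].tolist(),end=" ")
print()
m=cv2.inRange(hsv,(10,40,90),(32,255,255))
n,l,st,ce=cv2.connectedComponentsWithStats(m)
print([(st[i].tolist(),ce[i].round().tolist()) for i in range(1,n) if st[i,4]>300])
E
python3 wr.py w7; python3 cov.py w7
```

```text
clock 14.2 [ 0.5676 -0.2559  0.2499] 0.004 F [ 0.66  0.65 -0.02]
centre guess [266 152]
(0, 0) [13, 157, 211] (25, 0) [22, 79, 236] (0, 25) [24, 148, 236] (40, 20) [34, 9, 238] (-25, 25) [26, 68, 236] (0, -25) [12, 160, 179] (60, 60) [21, 22, 182] 
[([73, 0, 93, 47, 2209], [114.0, 15.0]), ([433, 4, 79, 90, 779], [457.0, 52.0]), ([359, 56, 114, 119, 6688], [416.0, 115.0]), ([224, 88, 86, 125, 9842], [265.0, 150.0]), ([0, 168, 77, 110, 4691], [28.0, 222.0]), ([341, 168, 171, 109, 8386], [444.0, 223.0]), ([204, 238, 119, 51, 3303], [273.0, 270.0]), ([225, 322, 28, 35, 454], [239.0, 339.0]), ([265, 322, 44, 35, 1026], [287.0, 339.0]), ([314, 322, 25, 34, 344], [326.0, 338.0])]
```

```bash
cat > cov2.py <<'E'
import sys
from h import *
def cover(n,seed):
    w=pickle.load(open(n+".pkl","rb"));hsv=cv2.cvtColor(w["img"],cv2.COLOR_BGR2HSV)
    m=cv2.inRange(hsv,(5,40,40),(34,255,255))
    nn,l,st,ce=cv2.connectedComponentsWithStats(m);k=l[seed[1],seed[0]];m=np.uint8(l==k)*255
    cs,hi=cv2.findContours(m,cv2.RETR_CCOMP,cv2.CHAIN_APPROX_NONE)
    ho=[]
    for c,h in zip(cs,hi[0]):
        if h[3]>=0 and cv2.contourArea(c)>25:
            M=cv2.moments(c);ho.append((np.array([M["m10"],M["m01"]])/M["m00"],cv2.contourArea(c)))
    q=cv2.approxPolyN(cv2.convexHull(cv2.findNonZero(m)),4).reshape(-1,2).astype(float)
    bar=cv2.inRange(hsv,(5,110,40),(18,255,255))&m
    bar=cv2.morphologyEx(bar,cv2.MORPH_OPEN,np.ones((3,3)))
    nn,l,st,ce=cv2.connectedComponentsWithStats(bar);k=1+st[1:,4].argmax()
    b=cv2.findNonZero(np.uint8(l==k))
    return w,q,ho,b,hsv
if __name__=="__main__":
    w,q,ho,b,hsv=cover(sys.argv[1],tuple(map(int,sys.argv[2:4])))
    P=onz(w,q,.01);print("quad",q.tolist(),P[:,:2].round(4).tolist(),"c",P.mean(0).round(4),"sides",[np.linalg.norm(P[i]-P[i-1]).round(4) for i in range(4)])
    for h,a in ho:print("hole",h.round(1),a,onz(w,[h],.01)[0].round(4))
    r=cv2.minAreaRect(b);bp=cv2.boxPoints(r);X=onz(w,bp,.044);print("bar",r,X[:,:2].round(4).tolist(),X.mean(0).round(4),[np.linalg.norm(X[i]-X[i-1]).round(4) for i in range(4)])
E
python3 cov2.py w7 291 152
```

```text
quad [[303.0, 213.0], [224.0, 210.0], [224.0, 88.0], [310.0, 90.0]] [[0.5923, -0.3374], [0.4991, -0.2983], [0.5556, -0.1603], [0.6481, -0.1972]] c [ 0.5738 -0.2483  0.01  ] sides [np.float64(0.1509), np.float64(0.1011), np.float64(0.1491), np.float64(0.0996)]
hole [245.1 195.1] 64.5 [ 0.5316 -0.2893  0.01  ]
hole [266.3 105.7] 173.0 [ 0.5944 -0.1962  0.01  ]
bar ((265.2763977050781, 155.5616912841797), (17.55122184753418, 63.18440246582031), 1.2730300426483154) [[0.552, -0.2757], [0.5785, -0.2101], [0.5961, -0.2172], [0.5705, -0.2831]] [ 0.5743 -0.2465  0.044 ] [np.float64(0.02), np.float64(0.0707), np.float64(0.019), np.float64(0.0708)]
```

Emit:
{"op": "send_rows", "data": {"targets": [[[-0.1, 0, 0], [0, 0, 0]], [[-0.2, 0, 0], [0, 0, 0]], [[-0.2, 0, 0], [0, 0, 0]], [[-0.2, 0, 0], [0, 0, 0]]]}}

```text
clock: 14.75
tool_pos: [0.547, -0.3123, 0.2503]
eef_rot: [0.822, 0.57, 0.001, -0.0]
contact_force: [0.8, 0.4, -0.5]
opening: 0.601
finger_force: 0.0
```

```bash
python3 wr.py w8; python3 cov.py w8 | head -1; python3 cov2.py w8 285 110
```

```text
clock 14.75 [ 0.547  -0.3123  0.2503] 0.003 F [ 0.76  0.35 -0.47]
centre guess [265 101]
quad [[303.0, 165.0], [223.0, 165.0], [221.0, 33.0], [311.0, 35.0]] [[0.5918, -0.3347], [0.4998, -0.3003], [0.5545, -0.16], [0.6482, -0.1972]] c [ 0.5736 -0.2481  0.01  ] sides [np.float64(0.1486), np.float64(0.0982), np.float64(0.1506), np.float64(0.1008)]
hole [244.1 148.5] 93.0 [ 0.5314 -0.2905  0.01  ]
hole [265.8  52.5] 183.0 [ 0.5942 -0.1973  0.01  ]
bar ((265.0, 102.0), (66.0, 18.0), 90.0) [[0.577, -0.2133], [0.5945, -0.2199], [0.571, -0.2843], [0.5526, -0.2774]] [ 0.5738 -0.2487  0.044 ] [np.float64(0.0686), np.float64(0.0187), np.float64(0.0686), np.float64(0.0196)]
```

```bash
python3 go.py 0.574 -0.248 0.017 1.195
```

```text
clock 14.80 pos [ 0.5472 -0.312   0.2503] shift [0.23   0.009  0.7782] turn [ 0.0001 -0.0005  0.006 ]
```

Emit:
{"op": "send_rows", "data": {"targets": [[[0.12, 0.005, 0.15], [0, 0, 0.006]], [[0.23, 0.009, 0.3], [0, 0, 0.006]], [[0.23, 0.009, 0.5], [0, 0, 0.006]], [[0.23, 0.009, 0.6], [0, 0, 0.006]], [[0.23, 0.009, 0.68], [0, 0, 0.006]], [[0.23, 0.009, 0.74], [0, 0, 0.006]], [[0.23, 0.009, 0.778], [0, 0, 0.006]], [[0.23, 0.009, 0.778], [0, 0, 0.006]], [[0.23, 0.009, 0.778], [0, 0, 0.006]]]}}

```text
clock: 15.92
tool_pos: [0.5737, -0.2509, 0.0176]
eef_rot: [0.827, 0.561, 0.0, 0.001]
contact_force: [0.8, -0.2, 0.1]
opening: 0.602
finger_force: 0.0
```

Emit:
{"op": "send_rows", "data": {"targets": [[[0, 0, 0], [0, 0, 0]], [[0, 0, 0], [0, 0, 0]], [[0, 0, 0], [0, 0, 0]], [[0, 0, 0], [0, 0, 0]], [[0, 0, 0], [0, 0, 0]], [[0, 0, 0], [0, 0, 0]]], "fingers": 0, "newtons": 45}}

```text
clock: 16.68
tool_pos: [0.5728, -0.2507, 0.0169]
eef_rot: [0.827, 0.561, -0.0, -0.0]
contact_force: [-1.4, -0.3, 3.6]
opening: 0.222
finger_force: 45.0
```

Emit:
{"op": "send_rows", "data": {"targets": [[[0, 0, -0.05], [0, 0, 0]], [[0, 0, -0.15], [0, 0, 0]], [[0, 0, -0.3], [0, 0, 0]], [[0, 0, -0.45], [0, 0, 0]], [[0, 0, -0.5], [0, 0, 0]], [[0, 0, -0.5], [0, 0, 0]], [[0, 0, -0.5], [0, 0, 0]]]}}

```text
clock: 17.55
tool_pos: [0.5717, -0.2504, 0.1648]
eef_rot: [0.827, 0.562, -0.001, -0.001]
contact_force: [-0.6, -0.1, -2.5]
opening: 0.221
finger_force: 45.0
```

```bash
python3 wr.py w9; cat > inhand.py <<'E'
import sys
from h import *
w=pickle.load(open(sys.argv[1]+".pkl","rb"));Tc=np.array(w["T_tool_cam"]);hsv=cv2.cvtColor(w["img"],cv2.COLOR_BGR2HSV)
zt=.0069
exp=[(.059,0),(.078,.05),(.078,-.05),(.03,.04),(.03,-.04)]
p=proj(w,[(a,b,zt) for a,b in exp],Tc);print(p.round(1).tolist())
m=cv2.inRange(hsv,(10,40,60),(34,255,255));m[240:]=0
s=p[3:].mean(0).astype(int)
n,l,st,ce=cv2.connectedComponentsWithStats(m)
k=1+st[1:,4].argmax();print(st[k]);m=np.uint8(l==k)*255
cs,hi=cv2.findContours(m,cv2.RETR_CCOMP,cv2.CHAIN_APPROX_NONE)
for c,h in zip(cs,hi[0]):
    if h[3]>=0 and cv2.contourArea(c)>60:
        (x,y),r=cv2.minEnclosingCircle(c);M=cv2.moments(c);g=np.array([M["m10"],M["m01"]])/M["m00"];print("hole",g.round(1),cv2.contourArea(c),"tool",onz(w,[g],zt,Tc)[0].round(4))
# front edge: topmost mask px per column
cols=np.arange(int(p[2,0]+15),int(p[1,0]-15)) if p[1,0]>p[2,0] else np.arange(int(p[1,0]+15),int(p[2,0]-15))
top=np.array([(c,np.argmax(m[:,c]>0)) for c in cols]);print("cols",cols[[0,-1]])
vx,vy,x0,y0=cv2.fitLine(top.astype(np.float32),cv2.DIST_HUBER,0,.01,.01).ravel()
L=onz(w,[(x0-80*vx,y0-80*vy),(x0+80*vx,y0+80*vy)],zt,Tc);d=L[1]-L[0];print("front edge tool",L.round(4).tolist(),"angle off tool y",(-np.arctan2(d[0],d[1])).round(4))
rows=range(int(top[:,1].mean())+12,int(top[:,1].mean())+60,4);sd=[]
for r in rows:
    x=np.flatnonzero(m[r]);sd.append((x[0],x[-1],r))
sd=np.array(sd,float)
A=onz(w,sd[:,[0,2]],zt,Tc);B=onz(w,sd[:,[1,2]],zt,Tc);print("sides y",A[:,1].round(4),B[:,1].round(4),"x",A[[0,-1],0].round(3))
E
python3 inhand.py w9
```

```text
clock 17.55 [ 0.5717 -0.2504  0.1648] 0.011 F [-0.55 -0.1  -2.55]
[[261.4, 126.6], [370.3, 85.4], [152.6, 85.6], [342.3, 186.3], [180.8, 186.4]]
[  156    86   215   154 30055]
hole [263.  125.1] 951.0 tool [0.0597 0.0007 0.0069]
cols [167 354]
front edge tool [[0.0777, -0.0437, 0.0069], [0.0775, 0.0295, 0.0069]] angle off tool y 0.0033
sides y [-0.0488 -0.049  -0.0486 -0.0488 -0.0484 -0.0486 -0.0487 -0.0489 -0.0486
 -0.0487 -0.0489 -0.0485] [0.0503 0.05   0.0501 0.0503 0.0499 0.0501 0.0502 0.0504 0.05   0.0502
 0.0503 0.0505] x [0.072 0.052]
```

```bash
python3 go.py 0.494 -0.146 0.165 0.215
```

```text
clock 17.60 pos [ 0.5717 -0.2504  0.1647] shift [ 2.277e-01 -3.691e-01  2.000e-04] turn [-0.0011  0.0007  0.3112]
```

Emit:
{"op": "send_rows", "data": {"targets": [[[0.04, -0.06, 0], [0, 0, 0.05]], [[0.08, -0.12, 0], [0, 0, 0.1]], [[0.12, -0.18, 0], [0, 0, 0.15]], [[0.16, -0.24, 0], [0, 0, 0.2]], [[0.2, -0.3, 0], [0, 0, 0.25]], [[0.228, -0.369, 0], [0, 0, 0.29]], [[0.228, -0.369, 0], [0, 0, 0.311]], [[0.228, -0.369, 0], [0, 0, 0.311]], [[0.228, -0.369, 0], [0, 0, 0.311]]]}}

```text
clock: 18.73
tool_pos: [0.4954, -0.1463, 0.1661]
eef_rot: [0.994, 0.108, -0.0, -0.0]
contact_force: [0.3, -0.2, -3.3]
opening: 0.222
finger_force: 45.0
```

```bash
python3 wr.py w10; cat > pins.py <<'E'
import sys
from h import *
w=pickle.load(open(sys.argv[1]+".pkl","rb"));Tc=np.array(w["T_tool_cam"]);hsv=cv2.cvtColor(w["img"],cv2.COLOR_BGR2HSV)
F=np.array([.513,.0013]);y=.215;R2=np.array([[np.cos(y),-np.sin(y)],[np.sin(y),np.cos(y)]])
E=[np.r_[F+R2@v,.02] for v in np.array([(.056,0),(-.056,.024)])];p=proj(w,E);print("expect",p.round(1).tolist())
res=[]
for c,a0 in zip(p.astype(int),(1,1)):
    x0,y0=max(c[0]-24,0),max(c[1]-24,0);win=hsv[y0:c[1]+24,x0:c[0]+24]
    g=cv2.inRange(win,(0,0,0),(180,110,150));g=cv2.morphologyEx(g,cv2.MORPH_OPEN,np.ones((3,3)))
    n,l,st,ce=cv2.connectedComponentsWithStats(g)
    for i in range(1,n):
        if st[i,4]>60:print(st[i].tolist(),(ce[i]+[x0,y0]).round(1))
    i=min((i for i in range(1,n) if st[i,4]>60),key=lambda i:np.hypot(*(ce[i]+[x0,y0]-c)))
    bb=st[i];mid=np.array([x0+bb[0]+(bb[2]-1)/2,y0+bb[1]+(bb[3]-1)/2])
    res.append(onz(w,[ce[i]+[x0,y0]],.02)[0]);print("world",res[-1].round(4),"bbox mid",onz(w,[mid],.02)[0].round(4))
v=res[0]-res[1];yaw=np.arctan2(v[1],v[0])+np.arctan2(24,112);m=(res[0]+res[1])/2-.012*np.array([-np.sin(yaw),np.cos(yaw),0])
print("frame",m[:2].round(4),"yaw",yaw.round(4),"dist",np.linalg.norm(v).round(4))
E
python3 pins.py w10; python3 inhand.py w10
```

```text
clock 18.725 [ 0.4954 -0.1463  0.1661] 0.005 F [ 0.34 -0.19 -3.31]
expect [[101.8, 63.8], [91.9, 187.0]]
[16, 13, 23, 26, 425] [104.2  65. ]
world [0.5671 0.011  0.02  ] bbox mid [0.5675 0.0112 0.02  ]
[18, 17, 18, 17, 245] [ 93.2 186.9]
world [0.4535 0.0115 0.02  ] bbox mid [0.4535 0.0112 0.02  ]
frame [ 5.128e-01 -5.000e-04] yaw 0.2072 dist 0.1136
[[260.9, 128.6], [369.6, 87.4], [152.2, 87.6], [341.7, 188.1], [180.4, 188.2]]
[   45    35   327   205 47536]
hole [ 92.8 186.9] 268.5 tool [ 0.0307 -0.0849  0.0069]
hole [263.1 125.4] 931.5 tool [0.0605 0.001  0.0069]
hole [102.9  64.8] 492.0 tool [ 0.0887 -0.0723  0.0069]
cols [167 353]
front edge tool [[0.0787, -0.0459, 0.0069], [0.0784, 0.0274, 0.0069]] angle off tool y 0.0042
sides y [-0.0999 -0.0997 -0.1    -0.0998 -0.1001 -0.0998 -0.0996 -0.0999 -0.0997
 -0.0995 -0.0998 -0.0996] [0.0506 0.0507 0.0508 0.0505 0.0506 0.0503 0.0505 0.0506 0.0503 0.0504
 0.0501 0.0503] x [0.075 0.054]
```

```bash
python3 go.py 0.5094 0.0003 0.060 0.212
```

```text
clock 18.77 pos [ 0.4954 -0.1464  0.1662] shift [ 0.1505 -0.4677  0.3541] turn [-0.0001  0.0002  0.0013]
```

Emit:
{"op": "send_rows", "data": {"targets": [[[0.05, -0.15, 0], [0, 0, 0.001]], [[0.1, -0.3, 0], [0, 0, 0.001]], [[0.15, -0.468, 0], [0, 0, 0.001]], [[0.15, -0.468, 0], [0, 0, 0.001]], [[0.15, -0.468, 0.1], [0, 0, 0.001]], [[0.15, -0.468, 0.2], [0, 0, 0.001]], [[0.15, -0.468, 0.28], [0, 0, 0.001]], [[0.15, -0.468, 0.33], [0, 0, 0.001]], [[0.15, -0.468, 0.354], [0, 0, 0.001]], [[0.15, -0.468, 0.354], [0, 0, 0.001]], [[0.15, -0.468, 0.354], [0, 0, 0.001]]]}}

```text
clock: 20.15
tool_pos: [0.51, 0.0004, 0.0612]
eef_rot: [0.994, 0.106, 0.001, 0.0]
contact_force: [-0.7, -0.3, -2.5]
opening: 0.227
finger_force: 45.0
```

```bash
python3 wr.py w11; python3 inhand.py w11; python3 - <<'E'
from h import *
w=pickle.load(open("w11.pkl","rb"));Tc=np.array(w["T_tool_cam"]);hsv=cv2.cvtColor(w["img"],cv2.COLOR_BGR2HSV)
P=np.r_[.5128+.056*np.cos(.21),.0005+.056*np.sin(.21),.033]
print("pin top exp px",proj(w,[P]))
for r in range(104,152,4):print(r," ".join("%3d/%3d"%tuple(hsv[r,c,1:]) for c in range(239,290,4)))
E
```

```text
clock 20.15 [5.10e-01 4.00e-04 6.12e-02] 0.001 F [-0.68 -0.31 -2.51]
[[260.9, 128.6], [369.6, 87.5], [152.2, 87.6], [341.7, 188.1], [180.4, 188.2]]
[  156    82   215   158 30835]
hole [262.6 125.5] 873.0 tool [0.0604 0.0008 0.0069]
cols [167 353]
front edge tool [[0.08, -0.05, 0.0069], [0.0801, 0.0232, 0.0069]] angle off tool y -0.0011
sides y [-0.0484 -0.0486 -0.0482 -0.0484 -0.0485 -0.0482 -0.0483 -0.0485 -0.0482
 -0.0483 -0.0485 -0.0481] [0.0504 0.0506 0.0507 0.0504 0.0505 0.0506 0.0503 0.0505 0.0506 0.0503
 0.0504 0.0506] x [0.075 0.055]
pin top exp px [[262.36451811 125.67523826]]
104  58/240  55/241  57/240  62/240  63/240  71/240  81/239  81/239  76/239  75/240  73/240  72/240  73/239
108  56/240  54/240  55/240  62/239  94/210 102/167  97/168 101/192  98/198  75/239  71/240  72/240  71/240
112  56/240  54/241  62/237  98/206  15/ 68  11/ 71  15/ 66  19/ 68  18/ 69 100/168  81/233  72/240  71/240
116  57/240  54/241 100/178  11/ 71   6/ 81   6/ 92   6/124   7/110  17/121  13/118  99/206  72/240  71/240
120  56/240  74/232  82/106   7/ 75   9/119   6/184   6/158   6/128   9/ 89  13/118 107/179  90/227  71/240
124  57/241  95/220   0/ 62   6/ 79   3/224   1/242   2/243   6/134  11/ 95  13/116  71/129  96/213  70/240
128  57/241  94/222  16/ 63  10/ 77   4/216   2/243   2/243   6/121   6/ 83  14/ 92 116/160  96/216  70/241
132  57/241  85/212  77/ 66   8/ 65   8/ 90   6/125   6/130   5/ 95  13/ 95  13/116 150/139  91/223  70/240
136  58/241  54/241  95/223   4/ 66  12/ 64   6/ 92   9/ 83  14/ 71  15/119 132/195  98/208  73/239  70/241
140  56/241  53/241  81/232  99/186  16/ 65  15/ 67  14/ 73  15/117 117/164  99/195  88/229  70/241  71/240
144  57/241  54/241  55/241  79/232  97/210 105/146 104/ 81 103/154  94/224  88/230  68/240  70/241  69/240
148  57/241  53/241  55/241  60/241  74/241  85/234  92/227  81/236  70/240  68/241  69/240  70/240  70/240
```

The pin shows through the thick hole, about 1.5 mm off toward tool −x and −y. I'll correct that, lower a little and re-measure.

Emit:
{"op": "send_rows", "data": {"targets": [[[-0.005, -0.005, 0], [0, 0, 0]], [[-0.005, -0.005, 0.02], [0, 0, 0]], [[-0.005, -0.005, 0.02], [0, 0, 0]], [[-0.005, -0.005, 0.02], [0, 0, 0]]]}}

```text
clock: 20.7
tool_pos: [0.5076, 0.0016, 0.0544]
eef_rot: [0.994, 0.106, -0.0, 0.0]
contact_force: [0.7, 0.9, -1.2]
opening: 0.221
finger_force: 45.0
```

```bash
python3 wr.py w12; cat > thru.py <<'E'
import sys
from h import *
from plant import get_state
w=pickle.load(open(sys.argv[1]+".pkl","rb"));Tc=np.array(w["T_tool_cam"]);hsv=cv2.cvtColor(w["img"],cv2.COLOR_BGR2HSV)
z=float(sys.argv[2])
x0,y0=236,100;S=hsv[y0:155,x0:292,1].astype(int);V=hsv[y0:155,x0:292,2]
def cen(m):
    n,l,st,ce=cv2.connectedComponentsWithStats(np.uint8(m));i=1+st[1:,4].argmax();return st[i].tolist(),ce[i]+[x0,y0]
rim=cen(V<215) ; gray=cen((S<45)); sp=cen((V>170)&(S<12))
rimc=np.array([x0+rim[0][0]+(rim[0][2]-1)/2,y0+rim[0][1]+(rim[0][3]-1)/2])
grc=np.array([x0+gray[0][0]+(gray[0][2]-1)/2,y0+gray[0][1]+(gray[0][3]-1)/2])
print("rim",rim,rimc,"gray",gray,grc,"spec",sp)
h=onz(w,[rimc],.0069,Tc)[0];print("hole tool",h.round(4))
for n,c,pz in(("pin top",sp[1],.033),("collar",grc,.018)):
    print(n,(onz(w,[c],z-pz,Tc)[0]-h)[:2].round(4))
E
Z=$(python3 -c "from plant import *;print(get_state()['tool_pos'][2])"); python3 thru.py w11 .0612; python3 thru.py w12 $Z
```

```text
clock 20.7 [0.5076 0.0016 0.0544] -0.0 F [ 0.68  0.88 -1.16]
rim ([7, 6, 41, 42, 1134], array([263.37213404, 125.57407407])) [263.  126.5] gray ([11, 10, 32, 33, 831], array([262.52707581, 125.47172082])) [262.5 126. ] spec ([19, 20, 12, 12, 112], array([260.05357143, 125.91071429]))
hole tool [0.06   0.001  0.0069]
pin top [-0.0013 -0.0016]
collar [-0.0025 -0.0003]
rim ([8, 6, 40, 42, 1111], array([263.07830783, 125.81728173])) [263.5 126.5] gray ([11, 10, 34, 31, 831], array([263.1179302 , 125.06618532])) [263.5 125. ] spec ([21, 17, 13, 12, 127], array([263.04724409, 122.48818898]))
hole tool [0.06   0.0012 0.0069]
pin top [ 0.0009 -0.0002]
collar [-0.0015  0.    ]
```

The pin is now centred in the hole within about 1 mm. Lowering gently.

Emit:
{"op": "send_rows", "data": {"targets": [[[0.002, 0, 0.008], [0, 0, 0]], [[0.002, 0, 0.016], [0, 0, 0]], [[0.002, 0, 0.024], [0, 0, 0]], [[0.002, 0, 0.032], [0, 0, 0]], [[0.002, 0, 0.032], [0, 0, 0]]]}}

```text
clock: 21.38
tool_pos: [0.508, 0.0018, 0.0447]
eef_rot: [0.994, 0.106, -0.0, 0.0]
contact_force: [0.8, 0.1, -2.6]
opening: 0.225
finger_force: 45.0
```

No contact force yet, and the tapers are inside the holes. Continuing.

Emit:
{"op": "send_rows", "data": {"targets": [[[0, 0, 0.006], [0, 0, 0]], [[0, 0, 0.012], [0, 0, 0]], [[0, 0, 0.018], [0, 0, 0]], [[0, 0, 0.018], [0, 0, 0]], [[0, 0, 0.018], [0, 0, 0]]]}}

```text
clock: 22.0
tool_pos: [0.5082, 0.0018, 0.0395]
eef_rot: [0.994, 0.106, 0.0, 0.0]
contact_force: [-0.6, -0.2, -2.3]
opening: 0.219
finger_force: 45.0
```

Emit:
{"op": "send_rows", "data": {"targets": [[[0, 0, 0.005], [0, 0, 0]], [[0, 0, 0.01], [0, 0, 0]], [[0, 0, 0.014], [0, 0, 0]], [[0, 0, 0.014], [0, 0, 0]], [[0, 0, 0.014], [0, 0, 0]]]}}

```text
clock: 22.62
tool_pos: [0.5082, 0.0018, 0.0353]
eef_rot: [0.994, 0.106, 0.0, 0.0]
contact_force: [-0.7, 0.2, -2.8]
opening: 0.225
finger_force: 45.0
```

Emit:
{"op": "send_rows", "data": {"targets": [[[0, 0, 0.003], [0, 0, 0]], [[0, 0, 0.006], [0, 0, 0]], [[0, 0, 0.006], [0, 0, 0]], [[0, 0, 0.006], [0, 0, 0]]]}}

```text
clock: 23.12
tool_pos: [0.5083, 0.0018, 0.0348]
eef_rot: [0.994, 0.106, 0.0, 0.0]
contact_force: [-1.3, 0.2, 11.7]
opening: 0.222
finger_force: 45.0
```

The board touched the bed at exactly the expected height. Releasing and withdrawing.

Emit:
{"op": "send_rows", "data": {"targets": [[[0, 0, -0.003], [0, 0, 0]], [[0, 0, -0.003], [0, 0, 0]], [[0, 0, -0.003], [0, 0, 0]], [[0, 0, -0.003], [0, 0, 0]]], "fingers": 0.5}}

```text
clock: 23.62
tool_pos: [0.5082, 0.0018, 0.0343]
eef_rot: [0.994, 0.106, -0.0, 0.0]
contact_force: [-0.5, 0.7, 0.3]
opening: 0.495
finger_force: 0.0
```

Emit:
{"op": "send_rows", "data": {"targets": [[[0, 0, -0.06], [0, 0, 0]], [[0, 0, -0.2], [0, 0, 0]], [[0, 0, -0.4], [0, 0, 0]], [[0, 0, -0.6], [0, 0, 0]], [[0, 0, -0.7], [0, 0, 0]], [[0, 0, -0.7], [0, 0, 0]], [[0, 0, -0.7], [0, 0, 0]], [[0, 0, -0.7], [0, 0, 0]]]}}

```text
clock: 24.62
tool_pos: [0.5072, 0.0018, 0.2432]
eef_rot: [0.994, 0.106, -0.001, -0.0]
contact_force: [-0.8, -0.2, 0.3]
opening: 0.501
finger_force: 0.0
```

```bash
python3 wr.py w13; python3 - <<'E'
from h import *
from plant import snapshot
w=pickle.load(open("w13.pkl","rb"));hsv=cv2.cvtColor(w["img"],cv2.COLOR_BGR2HSV)
F=np.array([.5125,.0012]);y=.211;R2=np.array([[np.cos(y),-np.sin(y)],[np.sin(y),np.cos(y)]])
W=lambda v,z:np.r_[F+R2@np.array(v),z]
exp=proj(w,[W((.075,.05),.028),W((.075,-.05),.028),W((-.075,-.05),.028),W((-.075,.05),.028),W((.056,0),.033),W((-.056,.024),.033)]);print("exp",exp.round(1).tolist())
m=cv2.inRange(hsv,(14,35,60),(34,255,255))
n,l,st,ce=cv2.connectedComponentsWithStats(m);c=exp[:2].mean(0);lab=l[int(exp[:2,1].mean())+8,int(c[0])];print(st[lab])
q=cv2.approxPolyN(cv2.convexHull(cv2.findNonZero(np.uint8(l==lab))),4).reshape(-1,2).astype(float)
P=onz(w,q,.028);print(q.tolist(),P[:,:2].round(4).tolist(),P.mean(0).round(4),[np.linalg.norm(P[i]-P[i-1]).round(4) for i in range(4)])
for p in exp[4:].astype(int):print(hsv[p[1]-8:p[1]+9:4,p[0]-8:p[0]+9:4,1:].tolist())
# scraper re-check in top view: handle mask near rest
t=snapshot("top");hs=cv2.cvtColor(t["img"],cv2.COLOR_BGR2HSV);d0=pickle.load(open("s0.pkl","rb"))["top"]
k=proj(t,[(.522,.283,.066)])[0].astype(int);print("handle px",k,hs[k[1],k[0]])
for nme,Q in(("tin",(.38,.121,.07)),("dropper",(.39,-.093,.09)),("flask",(.751,-.078,.13)),("mug",(.725,.117,.091))):
    a,b=proj(t,[Q])[0].astype(int);print(nme,cv2.absdiff(t["img"],d0["img"])[b-12:b+12,a-12:a+12].mean().round(1))
E
```

```text
clock 24.625 [0.5072 0.0018 0.2432] 0.005 F [-0.84 -0.21  0.29]
exp [[217.7, 92.2], [309.9, 92.3], [305.0, 221.6], [222.2, 221.6], [263.8, 110.1], [243.2, 208.1]]
[  218    92    92   131 10130]
[[308.0, 222.0], [221.0, 221.0], [217.0, 92.0], [309.0, 92.0]] [[0.4499, -0.0671], [0.4291, 0.036], [0.5754, 0.0666], [0.5964, -0.031]] [0.5127 0.0011 0.028 ] [np.float64(0.1509), np.float64(0.1052), np.float64(0.1495), np.float64(0.0998)]
[[[65, 231], [78, 221], [95, 147], [94, 209], [81, 230]], [[75, 215], [8, 95], [8, 133], [5, 102], [92, 210]], [[90, 193], [4, 121], [2, 234], [9, 116], [92, 156]], [[80, 222], [8, 90], [5, 110], [7, 77], [96, 207]], [[63, 232], [92, 208], [88, 153], [94, 208], [78, 231]]]
[[[103, 161], [104, 154], [102, 165], [102, 162], [105, 158]], [[101, 162], [16, 65], [3, 74], [36, 79], [105, 158]], [[103, 163], [94, 65], [4, 123], [30, 67], [103, 161]], [[104, 162], [102, 147], [103, 143], [104, 155], [103, 161]], [[103, 164], [104, 155], [101, 169], [104, 167], [89, 204]]]
handle px [183 206] [ 12 119 105]
tin 11.5
dropper 78.0
flask 8.9
mug 7.0
```

The cover is at (0.5127, 0.0011), which matches the frame, and both pins show through their holes. The scraper's handle is still at the rest. The dropper pixels changed in the top view. The arm now probably blocks it, and no contact was felt. Handing in.

```bash
python3 -c "
from plant import *
print(finish_job())"
```

```text
the job is handed in; nothing more can be done
None
```

I handed the job in at about 25 s of the 67 s limit: the scraper is home and released in the pale wooden rest, and the cover lies flat on the frame with both pins through its holes. The tin, flask and mug looked unmoved; I didn't confirm the dropper bottle, which the arm probably hid in the last top view, though I felt no contact with it.

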